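Let the weighted head of the cheese press down onto its mould

ROBOT

A 6-joint arm with a two-finger parallel gripper is mounted at the origin on the work surface. World frame = base frame: x ahead of the robot, y to its left, z up, the work surface at z = 0. Lengths are in m, angles in degrees, forces in N, time in s.
With the tool pointing down it reaches from about 0.25 to 0.725 m from the base axis. Payload 9.7 kg.
Tool frame: the origin (TCP) lies on the centre line of the jaws, within the pads' length; the fingertips stand tip_reach ahead of it and the grasp point (between the pads) lies 2 mm behind it (tip_reach is the distance from the TCP to the fingertips, in m); z points along the fingers, y is the direction in which the jaws open and shut (so a half turn about z gives the same grasp; the last joint's range is limited). The gripper opens to 85 mm and grips with 20 to 120 N. Pads are 22 mm wide; open, the fingers measure 114 mm over their backs; the gripper's body (76 mm by 85 mm) begins 54 mm behind the grasp point. The pads swing forward as they close: fully open they stand 13 mm farther back than shut.
Start: joints at [-64.973, 4.979, 10.078, 95.1, 0, 90], TCP at [0.233, -0.498, 0.248] pointing down, gripper open.
Joint ranges: [-179.16, 179.16], [-48.56, 103.87], [-65.8, 70.77], [-126.05, 130.52], [-82.76, 87.17], [-180, 180]. Speed limits (degrees/s): [127.2, 127.2, 147.25, 180, 180, 180].

INTERFACE

Orientations are given as [roll, pitch, yaw] about the fixed x, y, z axes, in that order (R = Rz(yaw) Ry(pitch) Rx(roll)).
In Python, from workcell import get_obs, camera, calibration, job_done, tip_reach gives the robot as it stands.
- The arm moves only by the tool apply_moves, never from a script. Its argument "rows" is a list of rows, each a list of 7 numbers: the shift along the world's x, y, z in mm, then the turn, a rotation vector about the world's x, y, z in degrees, then the closure, from 0 (fully open) to 1 (shut). A call has 1 to 20 rows; each row shifts and turns the commanded pose from where the row before left it; what a row does not reach is not made up. A row lasts 1/8 s, in which the tool goes at most 62.5 mm and 10.7 degrees, less where a joint would pass 70% of its speed; a pose out of reach is approached as far as the arm can. A call with a gripper value outside its range is refused whole. The fingers move at their own pace and stop on an object; "grip_force" is the grip in N (left out, the last holds). Time passes only in rows, so rows that do not move let the fingers close. It gives the time, the measured TCP pose, the force and the opening at its end, in the units of the state.
- get_obs(): the state, without advancing time (a new reading comes with each control period).
- camera(name): name is "scene" or "side" or "wrist"; returns the picture (480x640x3 uint8, red, green, blue); there is no depth.
- calibration(name): a dict with "intrinsics" (3x3 intrinsics, pixels), "T" (4x4, takes a point from camera to world coordinates); the wrist camera has in their place "mount" (4x4, takes a point from camera to tool coordinates, whose origin is the TCP and whose axes are the flange's). Camera axes: x right, y down, z forward; pixel columns grow to the right and rows downward; lengths in m; the calibration is good to about 2 mm. A picture is of the moment at which its call begins: read the wrist's pose just before it. calibration takes no time and is no camera call.
- job_done(): hands the job in, once; it reports no verdict.
The state is a dict: "time": time; "q": joint angles; "qd": joint speeds; "joint_efforts": joint torques, N m; "ee_pos": TCP position; "tcp_rot": TCP orientation; "wrist_force": force on the tool from outside, world axes, zero at the start; "torque": the same for the moment, N m; "opening": finger opening in m.
Only numpy, scipy, OpenCV 4.12 (cv2) and the standard library are available. Lean on these libraries where they do the work, as an engineer would, in place of code of your own. Each camera call takes 0.05 s, during which the arm holds its last target.

TASK

The cheese press stands wound up, its weighted head held over the mould by the ratchet. Throw the pawl's thumb lever over to the off side, take the head's weight on the crank so that the sprung pawl lets go of the wheel, and ease the crank back, keeping hold of it, until the head rests with its whole weight on the disc in the mould; then let go, leaving the pawl off. Never force the lever, let the head run or drop, or push it hard into the mould, and leave the other things on the counter alone.

Things in the scene. Friction and masses are not known exactly. Their poses are not given: they have to be found in the camera images.
- press: White C-frame counter press, fixed, base 270 x 170 mm, 320 mm high, column on its +x side. Origin on the counter under the drum's axis, which lies along its y, 217 mm up; turned up to 0.3 rad about z. On its +y side, outwards: 10-tooth ratchet wheel 98 mm across (y 36 to 46 mm), thumb lever (43 to 70), crank arm (77 to 85), handle (89 to 171). Ram at x -34, y 0, its top 315 mm up.
- axle (a point): Point on the drum's axis in the middle plane of the crank's handle (press x 0, y 130, z 217 mm).
- handle (a point): Middle of the crank's wooden handle: a sleeve 20 mm thick, 82 mm long, along the press's y, spinning freely on its spindle. It circles the axle at 75 mm in the press's x-z plane. At the start it is on the +x side, 20 degrees above level. Lowering carries it up over the top and down the -x side; winding up goes the other way.
- drum (a joint): Turn of drum and crank, rad: about 0.04 at the start, grows as the head goes down, 24 mm of head per rad (crank angle from the press's +x towards z = 0.35 + this). Wound up is negative, with a stop at -0.5. The head's weight drives it with 6 to 12 N at the handle; only the pawl or a hand on the crank holds it. Let go with the pawl off and the head up, it runs away.
- lever (a joint): Thumb lever on the pawl's pin, rad: 0 = on (leans to the press's +x), 0.9 = off (leans to -x), a stop at each end. An over-centre spring holds it: 4 to 6 N at the knob move it, and past the middle (0.45) it goes over by itself and stays.
- lever_knob (a point): Middle of the lever's cross knob, a bar 12 mm thick and 26 mm long along the press's y. On: press x -24, y 57, z 316 mm; off: x -68. It turns at 50 mm about the pin at press x -46, z 271 mm, rising 5 mm on the way. To put it off, push it towards -x.
- pawl_tip (a point): Nose of the pawl, on top of the wheel: 257 mm above the counter in the notch, about 281 mm when clear. The lever moves it only through a soft spring. While the weight bears on the tooth the pawl stays caught even with the lever off; with the lever off, winding the crank up by about 0.1 rad frees the nose, and it springs out and stays out.
- head: The press head: steel foot 92 mm across with two disc weights, 45 mm high in all, on the toothed ram; 2.2 to 3.4 kg. Origin at the middle of the foot's underside, 127 mm above the counter at the start, over the mould. Goes up and down with the drum.
- mould_rim (a point): Centre of the mouth of the steel mould, 106 mm inside, 122 mm above the counter. In it, under the head and out of sight, lies a sprung pressing disc, its top anywhere from 22 to 58 mm below the rim; it gives about 0.1 mm per N. As the head settles on it the pull on the crank fades, and is gone when the whole weight rests there; past that the crank pushes back.
- jar: Glass jar with flip-top lid and wire clasp, 90 mm across, 129 mm high; origin under its middle. Leave alone.
- cup: Blue plastic measuring cup, 82 mm across, 85 mm high, handle on its +x side; origin under its middle. Leave alone.
- bowls: Three nested steel bowls, 170 mm across, 66 mm high; origin under their middle. Leave alone.
- spoon: Wooden spoon lying flat, 280 mm long, along its x. Leave alone.

How it is judged (in metres and radians):
On the way, in this order (a step that is already met when the one before it is completed fails the run):
1. the thumb lever is thrown over to off (value of joint lever above 0.7 rad), for 0.1 s.
2. the crank has taken the weight and the pawl has sprung clear of the wheel (z of pawl_tip in the frame of press above 0.272 m and value of joint drum below 0.3 rad), for 0.1 s.
At the end, for the whole second after the job is handed in: the lever is off (past 0.7 rad), the pawl is clear of the wheel (nose over 272 mm above the counter), the head bears on the disc in the mould with more than 15 N, and the drum is still (under 0.1 rad/s) (value of joint lever above 0.7 rad and z of pawl_tip in the frame of press above 0.272 m and contact force between head and anything else above 15 N and not (velocity of joint drum above 0.1 rad/s) and velocity of joint drum above -0.1 rad/s); the robot touches nothing.
It fails at once if the head runs or drops: the drum turns faster than 3.5 rad/s in the lowering direction (velocity of joint drum above 3.5 rad/s).
It fails at once if the head is pushed into the mould with more than 60 N (contact force between head and anything else above 60 N).
It fails at once if the lever or the pawl is forced with more than 20 N (contact force between any of the fingers, the arm and lever above 20 N).
It fails at once if the jar, the cup, the bowls or the spoon is moved by more than 20 mm (distance of any of jar, cup, bowls, spoon from where it was at the start of the episode above 0.02 m).
It also fails if it takes over 72 s, if anything falls off the work surface, if the arm or the gripper's body presses on something with over 40 N, if the wrist force passes 120 N, or if a joint passes its speed limit or range.

## Working session

There is one attempt and no reset: what is moved stays moved. The work goes in short steps, Python scripts to look and compute and a tool call to move; the robot and the scene stay as the last step left them, time stands still between calls to the robot, and variables do not carry over. Pictures are saved under pics/ and viewed, and the job is handed in when it is done.

Besides the shell and the picture viewer there is one more tool, called after "Emit:" as name(argument=value, ...), one argument or row to a line, values as JSON. apply_moves: Moves the arm, as the interface text tells. Its arguments: {"type":"object","properties":{"rows":{"type":"array","items":{"type":"array","items":{"type":"number"}}},"grip_force":{"type":"number"}},"required":["rows"]}

```bash
ls; mkdir -p pics
python3 - <<'E'
from workcell import *
import cv2, numpy as np
print(get_obs()); print(tip_reach)
for n in ["scene","side","wrist"]:
    im=camera(n); cv2.imwrite(f"pics/{n}0.png",im[:,:,::-1]); 
    c=calibration(n); print(n,{k:np.round(v,4).tolist() for k,v in c.items()})
E
```

```text
pics
{'time': 0.0, 'q': array([-6.49722579e+01,  5.01208227e+00,  1.00340634e+01,  9.50985595e+01,
        6.04483938e-04,  9.00014793e+01]), 'qd': array([ 0.01595711, -0.00283666, -0.01041031,  0.01465805,  0.07460493,
        0.01863684]), 'joint_efforts': array([ 3.92955571e-04, -5.20385814e+01,  4.64807332e+01,  1.60393986e-02,
        2.11120806e-05, -2.35572116e-05]), 'ee_pos': array([ 0.23259916, -0.49817392,  0.24757012]), 'tcp_rot': array([-1.79923422e+02, -6.02506311e-04,  2.50262621e+01]), 'wrist_force': array([ 0.69594377,  0.65795475, -0.00951927]), 'torque': array([-0.03242589, -0.05972757, -0.0077088 ]), 'opening': 0.08549487574738772}
0.017
scene {'intrinsics': [[469.6354, 0.0, 325.2697], [0.0, 469.6354, 236.9497], [0.0, 0.0, 1.0]], 'T': [[-0.7352, 0.546, -0.4018, 0.9994], [0.6779, 0.5864, -0.4434, 0.4664], [-0.0065, -0.5983, -0.8012, 1.0559], [0.0, 0.0, 0.0, 1.0]]}
side {'intrinsics': [[518.3165, 0.0, 330.4065], [0.0, 518.3165, 235.3983], [0.0, 0.0, 1.0]], 'T': [[-0.9072, -0.3064, 0.2884, 0.2265], [-0.4204, 0.6294, -0.6536, 0.7257], [0.0187, -0.7141, -0.6998, 0.9874], [0.0, 0.0, 0.0, 1.0]]}
wrist {'intrinsics': [[382.0647, 0.0, 322.8803], [0.0, 382.0647, 239.8028], [0.0, 0.0, 1.0]], 'mount': [[0.0006, -0.9517, -0.3069, 0.0783], [1.0, 0.0009, -0.0007, 0.0001], [0.0009, -0.3069, 0.9517, -0.1239], [0.0, 0.0, 0.0, 1.0]]}
```

View pics/scene0.png

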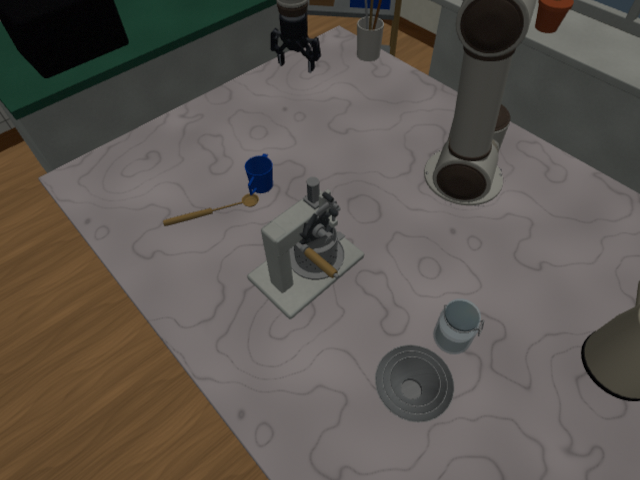

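View pics/side0.png

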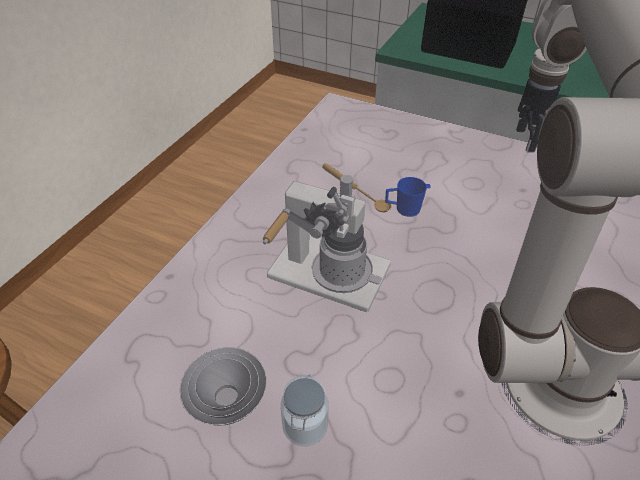

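View pics/wrist0.png

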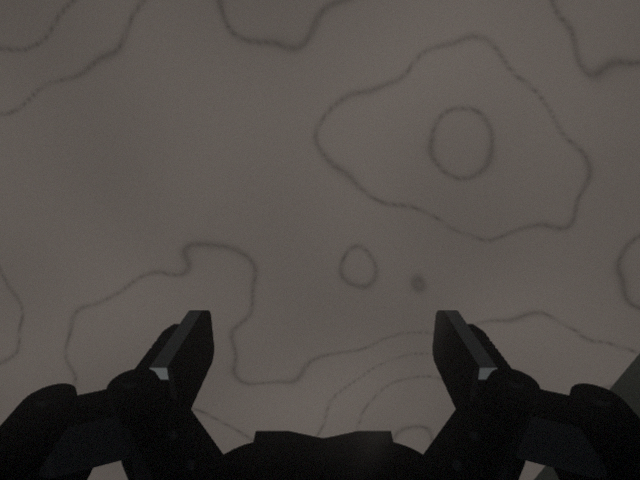

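Run:
```python
import cv2
a=cv2.imread("pics/scene0.png")[165:325,235:385]; b=cv2.imread("pics/side0.png")[165:315,250:400]
cv2.imwrite("pics/sc_c.png",cv2.resize(a,None,fx=5,fy=5,interpolation=cv2.INTER_CUBIC)[:600*2]) 
cv2.imwrite("pics/a.png",cv2.resize(a[5:125],None,fx=5,fy=5,interpolation=cv2.INTER_CUBIC))
cv2.imwrite("pics/b.png",cv2.resize(b[0:120],None,fx=5,fy=5,interpolation=cv2.INTER_CUBIC))
```

```text
(no output)
```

View pics/a.png

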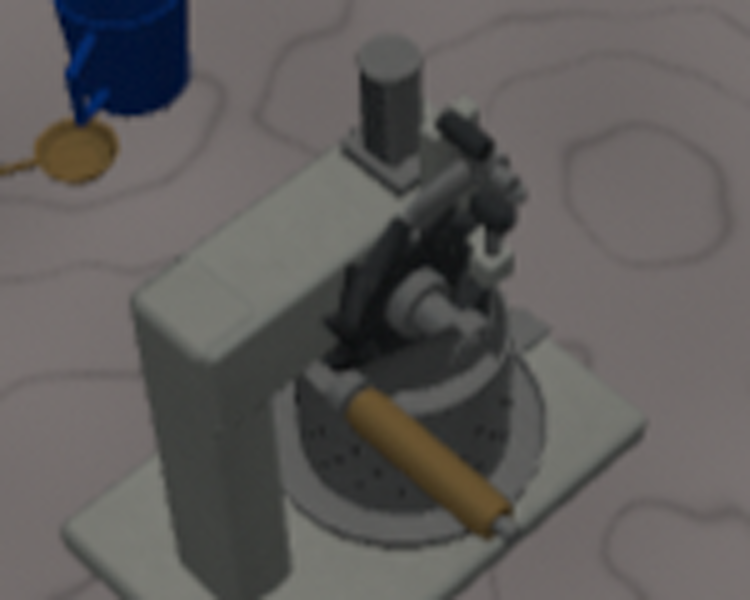

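View pics/b.png

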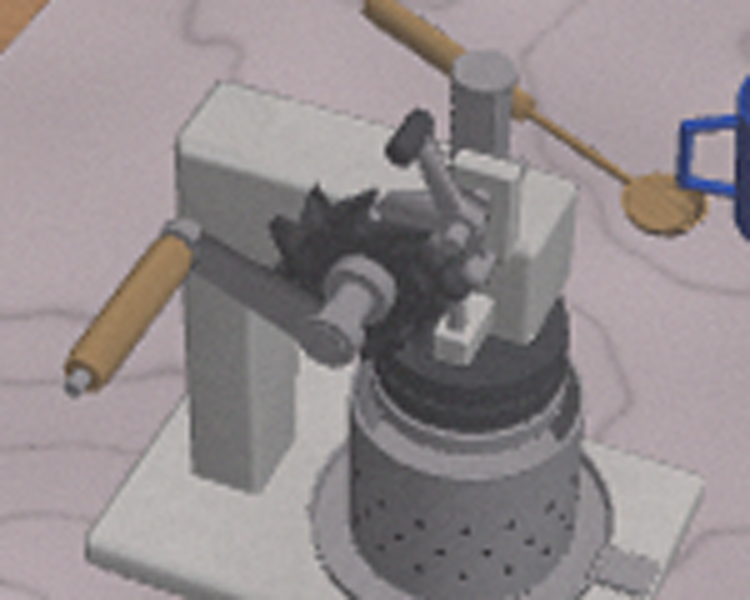

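```bash
cat > h.py <<'E'
import numpy as np, cv2
from workcell import *
from scipy.optimize import least_squares
from scipy.spatial.transform import Rotation as R
def proj(n,P,T=None):
    c=calibration(n); T=c["T"] if T is None else T; K=c["intrinsics"]
    P=np.atleast_2d(P); p=(P-T[:3,3])@T[:3,:3]; return (p@K.T)[:,:2]/p[:,2:]
def wristT(o): 
    T=np.eye(4); T[:3,:3]=R.from_euler('xyz',o['tcp_rot'],degrees=True).as_matrix(); T[:3,3]=o['ee_pos']; return T@calibration("wrist")["mount"]
def p2w(P,x): # press mm -> world m
    c,s=np.cos(x[2]),np.sin(x[2]); P=np.atleast_2d(P)/1000.
    return P@np.array([[c,s,0],[-s,c,0],[0,0,1]])+np.array([x[0],x[1],0])
def hpt(a,y): return [75*np.cos(a),y,217+75*np.sin(a)]
E
python3 - <<'E'
from h import *
def s(x,y): return [x/5-.4+235,y/5-.4+170]
def d(x,y): return [x/5-.4+250,y/5-.4+165]
def pts(a): return np.array([[-34,0,315],[-24,57,316],hpt(a,89),hpt(a,171)])
S=np.array([s(390,58),s(466,133),s(363,403),s(495,519)])
D=np.array([d(486,70),d(410,137),d(178,250),d(88,370)])
f=lambda x:np.r_[(proj("scene",p2w(pts(x[3]),x))-S).ravel(),(proj("side",p2w(pts(x[3]),x))-D).ravel()]
best=min((least_squares(f,[.4,0,t,.39],loss='soft_l1') for t in np.arange(-3,3.2,.8)),key=lambda r:r.cost)
print(best.x,best.cost); print(np.round(best.fun.reshape(-1,2),1))
x=best.x
for n,p in dict(axle=[0,130,217],handle=hpt(.39,130),knob=[-24,57,316],knoboff=[-68,57,316],ram=[-34,0,315]).items(): print(n,p2w(p,x).round(4))
E
```

```text
[ 0.5787042  -0.07299791  0.02349846  0.41041392] 1.2823204524778098
[[ 0.1 -0.5]
 [-0.   0.7]
 [-0.3 -0.2]
 [ 0.7  0.2]
 [ 0.3 -0.8]
 [ 0.3 -0. ]
 [-0.  -0.5]
 [-0.5  0.3]]
axle [[0.5756 0.057  0.217 ]]
handle [[0.645  0.0586 0.2455]]
knob [[ 0.5534 -0.0166  0.316 ]]
knoboff [[ 0.5094 -0.0176  0.316 ]]
ram [[ 0.5447 -0.0738  0.315 ]]
```

Emit:
apply_moves(
  rows=[
    [0,0,50,0,0,0,1],
    [32,40,9,0,0,5.5,1],
    [32,40,9,0,0,5.5,1],
    [32,40,9,0,0,5.5,1],
    [32,40,9,0,0,5.5,1],
    [32,40,9,0,0,5.5,1],
    [32,40,9,0,0,5.5,1],
    [32,40,9,0,0,5.5,1],
    [32,40,9,0,0,5.5,1],
    [32,40,9,0,0,5.5,1],
    [32,40,9,0,0,5.5,1],
    [32,40,9,0,0,5.5,1],
    [32,42,9,0,0,5.5,1],
    [0,0,0,0,0,0,1],
  ],
  grip_force=80,
)

```text
time: 1.9
ee_pos: [0.6191, -0.0135, 0.4037]
tcp_rot: [-179.8, -0.0, 91.3]
wrist_force: [-0.2, 0.3, -0.2]
opening: 0.0001
```

Run:
```python
from h import *
o=get_obs(); print({k:np.round(o[k],3) for k in ['time','q','ee_pos','tcp_rot','wrist_force','opening']})
im=camera("wrist"); cv2.imwrite("pics/w1.png",im[:,:,::-1])
x=[.5787,-.0730,.0235]
T=wristT(o)
print(proj("wrist",p2w([[-24,57,316],[-34,0,315],hpt(.41,89),hpt(.41,171),[0,85,217]],x),T).round(1))
```

```text
{'time': np.float64(1.9), 'q': array([-1.25900e+00,  2.53700e+01,  5.35000e+01,  1.18299e+02,
        2.50000e-02,  8.74390e+01]), 'ee_pos': array([ 0.619, -0.013,  0.404]), 'tcp_rot': array([-1.79833e+02, -3.20000e-02,  9.13020e+01]), 'wrist_force': array([-0.241,  0.311, -0.2  ]), 'opening': np.float64(0.0)}
[[212.6 258.9]
 [205.3 341.8]
 [360.5 185.3]
 [364.2  63.8]
 [272.8 184. ]]
```

View pics/w1.png

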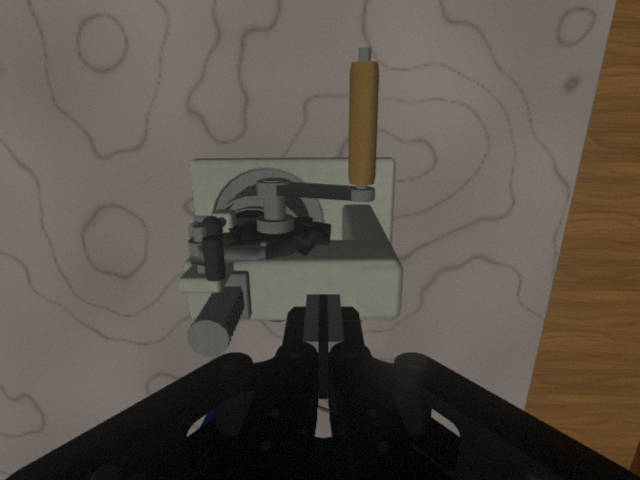

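Run:
```python
import cv2
a=cv2.imread("pics/w1.png")[150:370,170:400]
a=cv2.convertScaleAbs(a,alpha=1.8,beta=10)
cv2.imwrite("pics/w1c.png",cv2.resize(a,None,fx=2.7,fy=2.7,interpolation=cv2.INTER_CUBIC))
```

```text
(no output)
```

View pics/w1c.png

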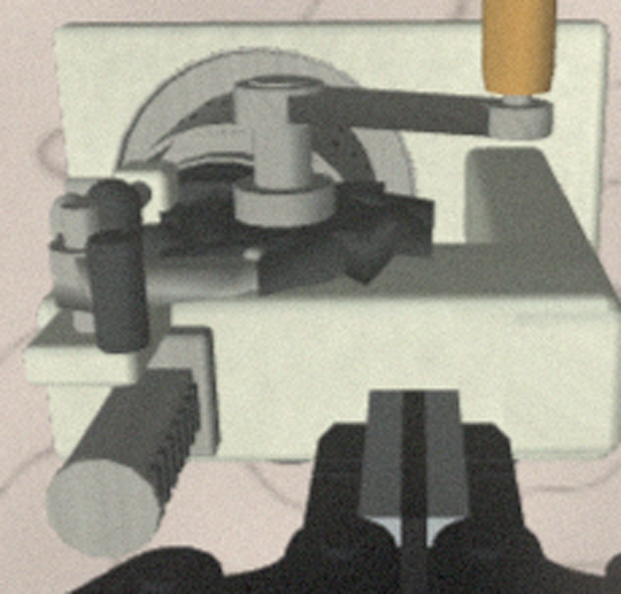

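Emit:
apply_moves(
  rows=[
    [-8,-2,-26,0,0,0,1],
    [-8,-1,-26,0,0,0,1],
    [0,0,-27,0,0,0,1],
    [-4,0,0,0,0,0,1],
    [-4,0,0,0,0,0,1],
    [-4,0,0,0,0,0,1],
    [-4,0,0,0,0,0,1],
    [0,0,0,0,0,0,1],
  ],
)

```text
time: 2.95
ee_pos: [0.5846, -0.0193, 0.3278]
tcp_rot: [180.0, 0.0, 91.0]
wrist_force: [0.3, 0.5, -0.0]
opening: 0.0001
```

Run:
```python
from h import *
o=get_obs(); print({k:np.round(o[k],3) for k in ['time','ee_pos','tcp_rot','wrist_force']})
im=camera("wrist"); cv2.imwrite("pics/w2.png",im[:,:,::-1])
```

```text
{'time': np.float64(2.95), 'ee_pos': array([ 0.585, -0.019,  0.328]), 'tcp_rot': array([1.7996e+02, 1.0000e-03, 9.1029e+01]), 'wrist_force': array([ 0.268,  0.475, -0.043])}
```

View pics/w2.png

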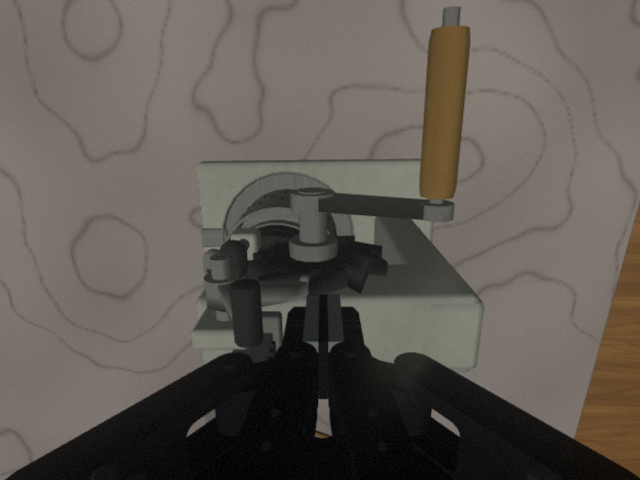

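Emit:
apply_moves(
  rows=[
    [-3,2,-3,0,0,0,1],
    [-4,0,0,0,0,0,1],
    [-4,0,0,0,0,0,1],
    [-3,0,0,0,0,0,1],
    [-3,0,0,0,0,0,1],
    [-3,0,0,0,0,0,1],
    [-3,0,0,0,0,0,1],
    [-3,0,0,0,0,0,1],
    [-3,0,0,0,0,0,1],
  ],
)

```text
time: 4.12
ee_pos: [0.5557, -0.0174, 0.325]
tcp_rot: [179.9, 0.0, 91.0]
wrist_force: [2.2, 0.3, 2.3]
opening: -0.0002
```

Run:
```python
from h import *
o=get_obs(); print({k:np.round(o[k],3) for k in ['time','ee_pos','tcp_rot','wrist_force']})
im=camera("wrist"); cv2.imwrite("pics/w3.png",im[:,:,::-1])
```

```text
{'time': np.float64(4.125), 'ee_pos': array([ 0.556, -0.017,  0.325]), 'tcp_rot': array([1.79902e+02, 3.00000e-03, 9.10250e+01]), 'wrist_force': array([2.209, 0.252, 2.32 ])}
```

View pics/w3.png

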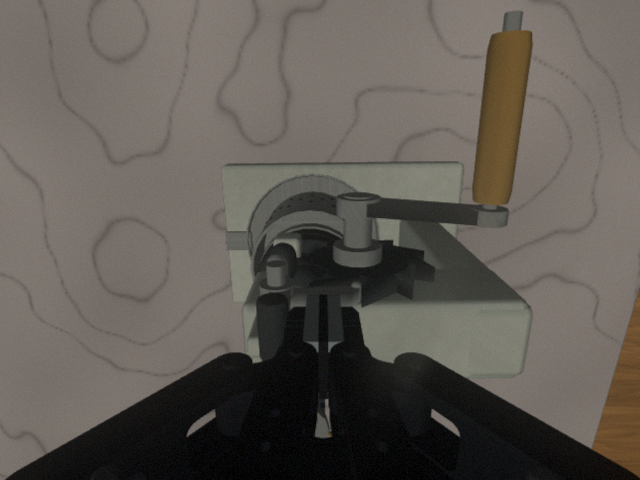

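Emit:
apply_moves(
  rows=[
    [-3,0,1,0,0,0,1],
    [-3,0,0,0,0,0,1],
    [-3,0,0,0,0,0,1],
    [-3,0,0,0,0,0,1],
    [-3,0,0,0,0,0,1],
  ],
)

```text
time: 4.8
ee_pos: [0.5404, -0.0174, 0.3252]
tcp_rot: [-180.0, -0.0, 91.0]
wrist_force: [-0.5, 0.4, -0.1]
opening: 0.0001
```

Run:
```python
from h import *
o=get_obs(); print({k:np.round(o[k],3) for k in ['time','ee_pos','tcp_rot','wrist_force']})
im=camera("wrist"); cv2.imwrite("pics/w4.png",im[:,:,::-1])
```

```text
{'time': np.float64(4.8), 'ee_pos': array([ 0.54 , -0.017,  0.325]), 'tcp_rot': array([-1.79987e+02, -1.00000e-03,  9.10270e+01]), 'wrist_force': array([-0.515,  0.358, -0.142])}
```

View pics/w4.png

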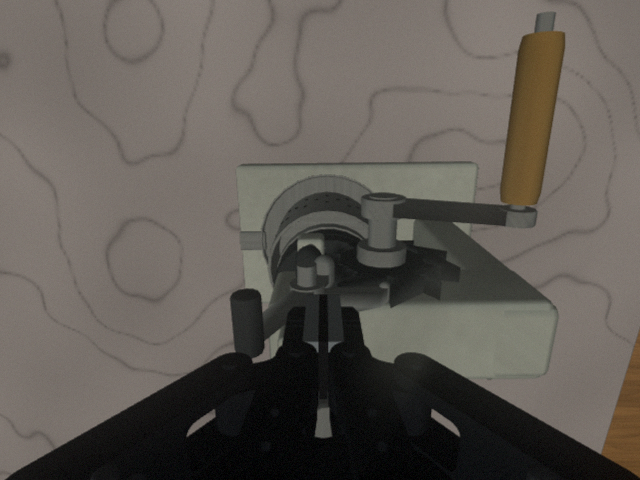

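Emit:
apply_moves(
  rows=[
    [5,0,50,0,0,0,1],
    [20,10,30,0,0,0,0],
    [40,36,0,0,0,0.3,0],
    [39,35,-20,0,0,0,0],
    [0,0,-30,0,0,0,0],
    [0,0,-20,0,0,0,0],
    [0,0,0,0,0,0,0],
  ],
)

```text
time: 5.72
ee_pos: [0.6443, 0.0637, 0.3336]
tcp_rot: [-179.8, 0.0, 91.3]
wrist_force: [-0.1, -0.3, -0.4]
opening: 0.0855
```

Run:
```python
from h import *
o=get_obs(); print({k:np.round(o[k],4) for k in ['time','ee_pos','tcp_rot','wrist_force','opening']})
im=camera("wrist"); cv2.imwrite("pics/w5.png",im[:,:,::-1])
im=camera("side"); cv2.imwrite("pics/s5.png",im[:,:,::-1])
x=[.5787,-.0730,.0235]
T=wristT(o)
print(proj("wrist",p2w([[-68,57,316],[-34,0,315],hpt(.4,89),hpt(.4,171),[0,85,217]],x),T).round(1))
```

```text
{'time': np.float64(5.725), 'ee_pos': array([0.6443, 0.0637, 0.3336]), 'tcp_rot': array([-1.798085e+02,  1.340000e-02,  9.133780e+01]), 'wrist_force': array([-0.0618, -0.2831, -0.4016]), 'opening': np.float64(0.0855)}
[[ 38.  460. ]
 [128.3 542.5]
 [324.3 325.9]
 [324.5 196.6]
 [226.  309. ]]
```

View pics/w5.png

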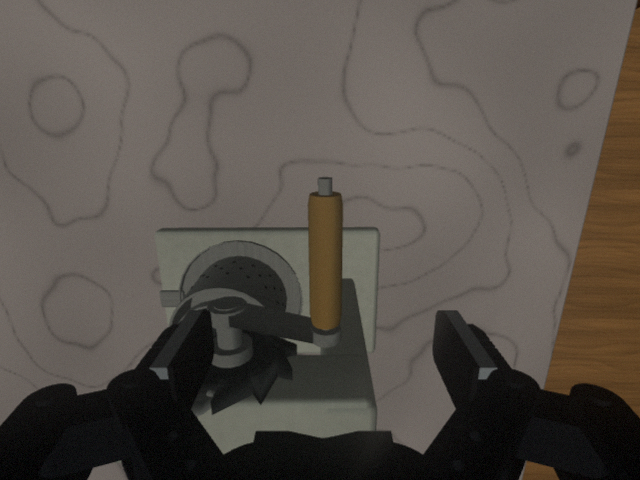

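View pics/s5.png

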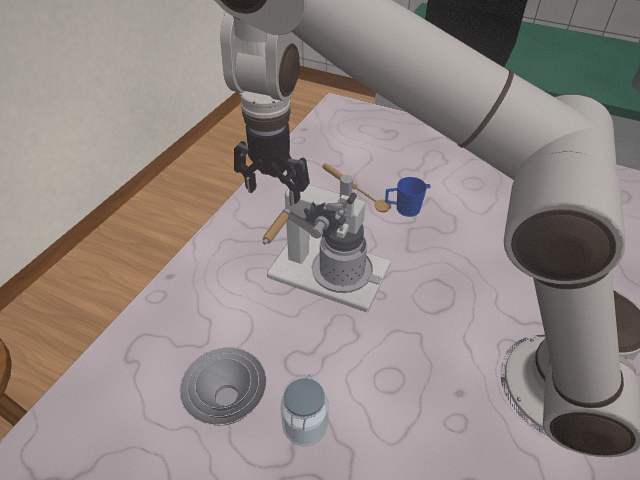

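Emit:
apply_moves(
  rows=[
    [0,0,-40,0,0,0,0],
    [0,0,-30,0,0,0,0],
    [0,0,-19,0,0,0,0],
    [0,0,0,0,0,0,0],
  ],
)

```text
time: 6.32
ee_pos: [0.6444, 0.0635, 0.2466]
tcp_rot: [-180.0, 0.0, 91.3]
wrist_force: [-1.1, -0.6, 0.5]
opening: 0.0853
```

Emit:
apply_moves(
  rows=[
    [0,0,0,0,0,0,0.5],
    [0,0,0,0,0,0,0.7],
    [0,0,0,0,0,0,1],
    [0,0,0,0,0,0,1],
    [0,0,0,0,0,0,1],
    [0,0,0,0,0,0,1],
  ],
  grip_force=80,
)

```text
time: 7.08
ee_pos: [0.6453, 0.0637, 0.2468]
tcp_rot: [179.9, -0.0, 91.3]
wrist_force: [6.7, 1.0, 3.1]
opening: 0.0175
```

Run:
```python
from h import *
o=get_obs(); print({k:np.round(o[k],4) for k in ['time','ee_pos','tcp_rot','wrist_force','torque','opening']})
im=camera("wrist"); cv2.imwrite("pics/w6.png",im[:,:,::-1])
im=camera("side"); cv2.imwrite("pics/s6.png",cv2.resize(im[140:290,230:400,::-1],None,fx=4,fy=4))
```

```text
{'time': np.float64(7.075), 'ee_pos': array([0.6453, 0.0637, 0.2468]), 'tcp_rot': array([ 1.798953e+02, -6.500000e-03,  9.133540e+01]), 'wrist_force': array([6.6888, 1.0052, 3.1077]), 'torque': array([ 0.0967, -1.1453,  0.1335]), 'opening': np.float64(0.0175)}
```

View pics/w6.png

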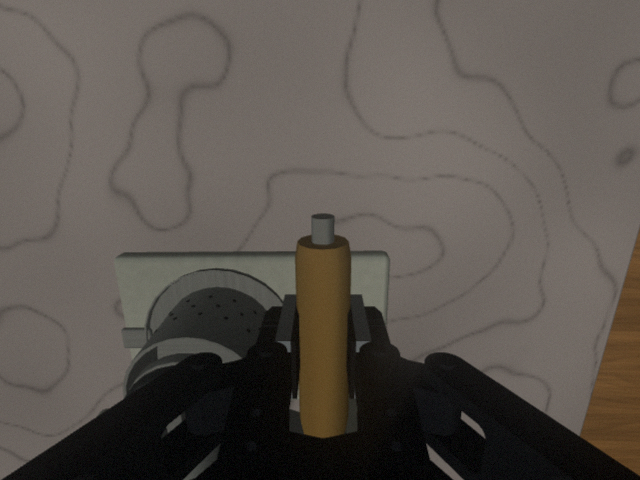

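View pics/s6.png

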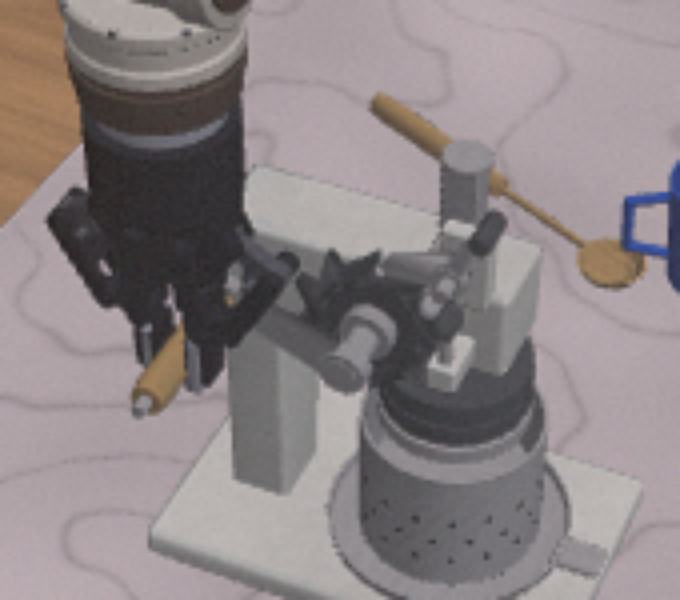

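Emit:
apply_moves(
  rows=[
    [1.5,0,-2.5,0,0,0,1],
    [1.5,0,-2.5,0,0,0,1],
    [1,0,-3,0,0,0,1],
    [0.5,0,-3,0,0,0,1],
    [0,0,0,0,0,0,1],
  ],
)

```text
time: 7.8
ee_pos: [0.6487, 0.0638, 0.2361]
tcp_rot: [180.0, -0.0, 91.3]
wrist_force: [-1.0, 0.1, 8.8]
opening: 0.0177
```

Run:
```python
from h import *
o=get_obs(); print({k:np.round(o[k],4) for k in ['time','ee_pos','tcp_rot','wrist_force','torque','opening']})
im=camera("side"); cv2.imwrite("pics/s7.png",cv2.resize(im[140:290,230:400,::-1],None,fx=4,fy=4))
im=camera("scene"); cv2.imwrite("pics/c7.png",cv2.resize(im[165:285,235:385,::-1],None,fx=5,fy=5))
```

```text
{'time': np.float64(7.8), 'ee_pos': array([0.6487, 0.0638, 0.2361]), 'tcp_rot': array([ 1.799885e+02, -2.050000e-02,  9.133710e+01]), 'wrist_force': array([-1.0068,  0.0535,  8.7656]), 'torque': array([0.122 , 0.3742, 0.0854]), 'opening': np.float64(0.0177)}
```

View pics/s7.png

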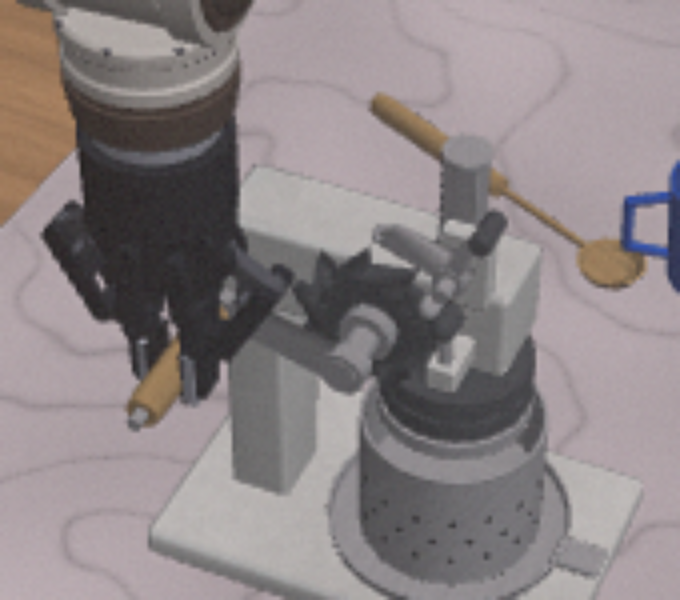

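View pics/c7.png

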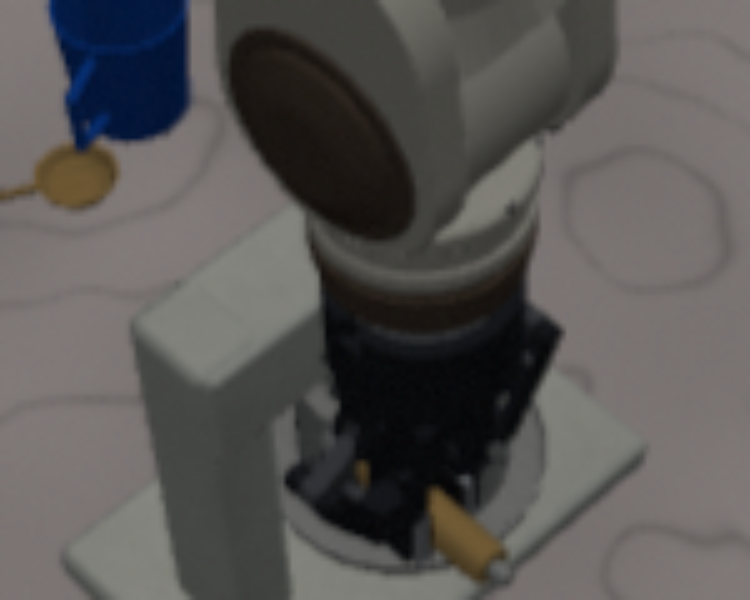

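Run:
```python
from h import *
x=[.5787,-.0730,.0235]
print(((proj("side",p2w([[-5,41,257],[-5,41,281]],x))-[230,140])*4).round())
a=np.r_[.24:.84:11j,.9:1.351:.05,1.4:3.3:.05]
for i in range(1,len(a)): print(round(a[i],2),round(75*(np.cos(a[i])-np.cos(a[i-1])),1),round(75*(np.sin(a[i])-np.sin(a[i-1])),1),end=' | ')
```

```text
[[384. 266.]
 [385. 232.]]
0.3 -1.2 4.3 | 0.36 -1.5 4.3 | 0.42 -1.7 4.2 | 0.48 -2.0 4.1 | 0.54 -2.2 3.9 | 0.6 -2.4 3.8 | 0.66 -2.7 3.6 | 0.72 -2.9 3.5 | 0.78 -3.1 3.3 | 0.84 -3.3 3.1 | 0.9 -3.4 2.9 | 0.95 -3.0 2.3 | 1.0 -3.1 2.1 | 1.05 -3.2 1.9 | 1.1 -3.3 1.8 | 1.15 -3.4 1.6 | 1.2 -3.5 1.4 | 1.25 -3.5 1.3 | 1.3 -3.6 1.1 | 1.35 -3.6 0.9 | 1.4 -3.7 0.7 | 1.45 -3.7 0.5 | 1.5 -3.7 0.4 | 1.55 -3.7 0.2 | 1.6 -3.7 -0.0 | 1.65 -3.7 -0.2 | 1.7 -3.7 -0.4 | 1.75 -3.7 -0.6 | 1.8 -3.7 -0.8 | 1.85 -3.6 -0.9 | 1.9 -3.6 -1.1 | 1.95 -3.5 -1.3 | 2.0 -3.4 -1.5 | 2.05 -3.4 -1.6 | 2.1 -3.3 -1.8 | 2.15 -3.2 -2.0 | 2.2 -3.1 -2.1 | 2.25 -3.0 -2.3 | 2.3 -2.9 -2.4 | 2.35 -2.7 -2.6 | 2.4 -2.6 -2.7 | 2.45 -2.5 -2.8 | 2.5 -2.3 -2.9 | 2.55 -2.2 -3.1 | 2.6 -2.0 -3.2 | 2.65 -1.9 -3.3 | 2.7 -1.7 -3.3 | 2.75 -1.5 -3.4 | 2.8 -1.3 -3.5 | 2.85 -1.2 -3.6 | 2.9 -1.0 -3.6 | 2.95 -0.8 -3.7 | 3.0 -0.6 -3.7 | 3.05 -0.4 -3.7 | 3.1 -0.2 -3.7 | 3.15 -0.1 -3.7 | 3.2 0.1 -3.7 | 3.25 0.3 -3.7 |
```

The pawl nose now shows at (380,232) in the crop. That matches the predicted "clear" pixel of (385,232), against (384,266) in the notch. The crank carries about 9 N, so I'll start easing it back.

Emit:
apply_moves(
  rows=[
    [-1.2,0,4.3,0,0,0,1],
    [-1.5,0,4.3,0,0,0,1],
    [-1.7,0,4.2,0,0,0,1],
    [-2,0,4.1,0,0,0,1],
    [-2.2,0,3.9,0,0,0,1],
    [-2.4,0,3.8,0,0,0,1],
  ],
)

```text
time: 8.65
ee_pos: [0.6376, 0.0635, 0.2612]
tcp_rot: [180.0, 0.0, 91.3]
wrist_force: [-2.3, -0.1, 9.4]
opening: 0.0176
```

Emit:
apply_moves(
  rows=[
    [-2.7,0,3.6,0,0,0,1],
    [-2.9,0,3.5,0,0,0,1],
    [-3.1,0,3.3,0,0,0,1],
    [-3.3,-0.3,3.1,0,0,0,1],
  ],
)

```text
time: 9.15
ee_pos: [0.6255, 0.0632, 0.2748]
tcp_rot: [180.0, 0.0, 91.3]
wrist_force: [-2.3, 0.3, 9.5]
opening: 0.0169
```

Run:
```python
from h import *
o=get_obs(); print({k:np.round(o[k],4) for k in ['time','ee_pos','tcp_rot','wrist_force','torque','opening']})
im=camera("side"); cv2.imwrite("pics/s8.png",cv2.resize(im[140:290,230:400,::-1],None,fx=4,fy=4))
```

```text
{'time': np.float64(9.15), 'ee_pos': array([0.6255, 0.0632, 0.2748]), 'tcp_rot': array([1.799639e+02, 4.600000e-03, 9.132330e+01]), 'wrist_force': array([-2.256 ,  0.3398,  9.4558]), 'torque': array([-0.0296,  0.4742,  0.0192]), 'opening': np.float64(0.0169)}
```

View pics/s8.png

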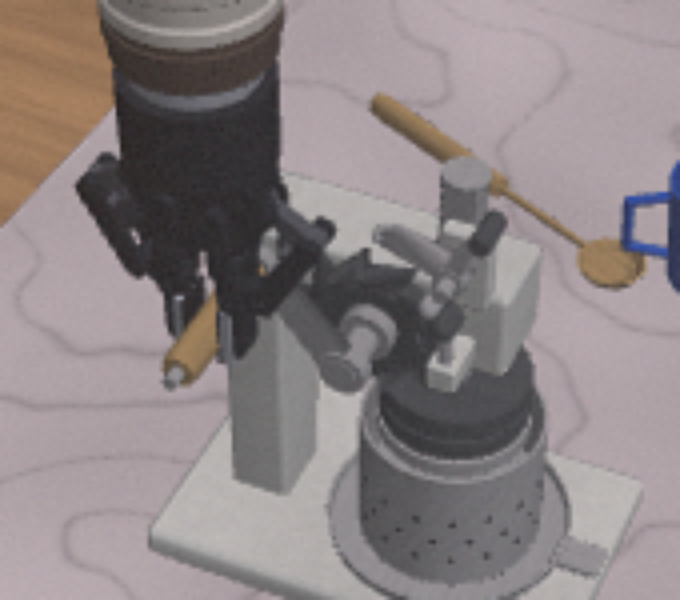

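Emit:
apply_moves(
  rows=[
    [-3.2,0,3.1,0,0,0,1],
    [-2.9,0,2.5,0,0,0,1],
    [-3.1,0,2.1,0,0,0,1],
    [-3.2,0,1.9,0,0,0,1],
    [-3.3,-0.3,1.8,0,0,0,1],
  ],
)

```text
time: 9.82
ee_pos: [0.6093, 0.0627, 0.2858]
tcp_rot: [-179.9, 0.0, 91.3]
wrist_force: [-5.0, -0.5, 8.2]
opening: 0.0175
```

Emit:
apply_moves(
  rows=[
    [-3.4,0,1.6,0,0,0,1],
    [-3.5,0,1.4,0,0,0,1],
    [-3.5,0,1.3,0,0,0,1],
    [-3.6,-0.3,1.1,0,0,0,1],
    [-3.6,0,0.9,0,0,0,1],
  ],
)

```text
time: 10.45
ee_pos: [0.5913, 0.0623, 0.292]
tcp_rot: [-179.9, 0.0, 91.3]
wrist_force: [-7.6, -1.7, 8.5]
opening: 0.0175
```

Emit:
apply_moves(
  rows=[
    [-3.7,-0.1,1.3,0,0,0,1],
    [-3.7,-0.1,0.5,0,0,0,1],
    [-3.7,-0.1,0.4,0,0,0,1],
  ],
)

```text
time: 10.82
ee_pos: [0.5799, 0.0619, 0.2936]
tcp_rot: [-179.8, 0.0, 91.3]
wrist_force: [-8.4, -2.5, 6.1]
opening: 0.0175
```

Emit:
apply_moves(
  rows=[
    [-3.7,-0.1,0.2,0,0,0,1],
    [-3.7,-0.1,0.0,0,0,0,1],
  ],
)

```text
time: 11.08
ee_pos: [0.5723, 0.0617, 0.2936]
tcp_rot: [-179.8, 0.1, 91.3]
wrist_force: [-8.8, -2.4, 6.1]
opening: 0.0178
```

Emit:
apply_moves(
  rows=[
    [-3.7,0,-0.1,0,0,0,1],
    [-3.7,0,-0.3,0,0,0,1],
    [-3.7,0,-0.5,0,0,0,1],
  ],
)

```text
time: 11.45
ee_pos: [0.561, 0.0614, 0.2923]
tcp_rot: [-179.7, 0.1, 91.3]
wrist_force: [-9.3, -4.8, 1.9]
opening: 0.0177
```

Emit:
apply_moves(
  rows=[
    [-3.7,-0.1,-0.7,0,0,0,1],
    [-3.6,-0.1,-0.9,0,0,0,1],
  ],
)

```text
time: 11.7
ee_pos: [0.5537, 0.0612, 0.2904]
tcp_rot: [-179.7, 0.1, 91.3]
wrist_force: [-9.8, -4.0, 1.1]
opening: 0.0174
```

Emit:
apply_moves(
  rows=[
    [-3.6,-0.1,-1.1,0,0,0,1],
    [-3.5,-0.1,-1.3,0,0,0,1],
  ],
)

```text
time: 11.95
ee_pos: [0.5465, 0.061, 0.2878]
tcp_rot: [-179.7, 0.1, 91.3]
wrist_force: [-10.0, -3.8, 0.2]
opening: 0.0174
```

Emit:
apply_moves(
  rows=[
    [-3.4,-0.2,-1.5,0,0,0,1],
    [-3.4,-0.2,-1.6,0,0,0,1],
  ],
)

```text
time: 12.2
ee_pos: [0.5396, 0.0608, 0.2845]
tcp_rot: [-179.7, 0.1, 91.3]
wrist_force: [-8.9, -3.8, -1.0]
opening: 0.0177
```

Emit:
apply_moves(
  rows=[
    [-3.3,-0.2,-1.8,0,0,0,1],
    [-3.2,-0.2,-2.0,0,0,0,1],
  ],
)

```text
time: 12.45
ee_pos: [0.5331, 0.0605, 0.2804]
tcp_rot: [-179.6, 0.1, 91.3]
wrist_force: [-9.8, -2.4, -2.8]
opening: 0.0174
```

Emit:
apply_moves(
  rows=[
    [-3.1,-0.1,-2.1,0,0,0,1],
    [-3.0,-0.1,-2.3,0,0,0,1],
  ],
)

```text
time: 12.7
ee_pos: [0.527, 0.0604, 0.2758]
tcp_rot: [-179.6, 0.1, 91.3]
wrist_force: [-8.4, -1.9, -4.5]
opening: 0.0173
```

Emit:
apply_moves(
  rows=[
    [-2.9,-0.1,-2.4,0,0,0,1],
    [-2.7,-0.1,-2.6,0,0,0,1],
  ],
)

```text
time: 12.95
ee_pos: [0.5215, 0.0602, 0.2705]
tcp_rot: [-179.6, 0.1, 91.3]
wrist_force: [-7.3, -2.5, -5.1]
opening: 0.0175
```

Emit:
apply_moves(
  rows=[
    [-2.6,-0.1,-2.7,0,0,0,1],
    [-2.5,-0.1,-2.8,0,0,0,1],
  ],
)

```text
time: 13.2
ee_pos: [0.5165, 0.0601, 0.2648]
tcp_rot: [-179.6, 0.0, 91.3]
wrist_force: [-6.3, -1.6, -6.4]
opening: 0.0174
```

Run:
```python
from h import *
o=get_obs(); print({k:np.round(o[k],4) for k in ['time','ee_pos','wrist_force','torque','opening']})
a=np.arctan2(o['ee_pos'][2]-.217,o['ee_pos'][0]-.5755);f=o['wrist_force'];print(a,-np.sin(a)*f[0]+np.cos(a)*f[2],np.cos(a)*f[0]+np.sin(a)*f[2])
im=camera("side"); cv2.imwrite("pics/s9.png",cv2.resize(im[140:290,230:400,::-1],None,fx=4,fy=4))
```

```text
{'time': np.float64(13.2), 'ee_pos': array([0.5165, 0.0601, 0.2648]), 'wrist_force': array([-6.2619, -1.6122, -6.4437]), 'torque': array([-0.2588,  1.191 ,  0.0084]), 'opening': np.float64(0.0174)}
2.4602063866282133 8.949009745149642 0.8048592699345072
```

View pics/s9.png

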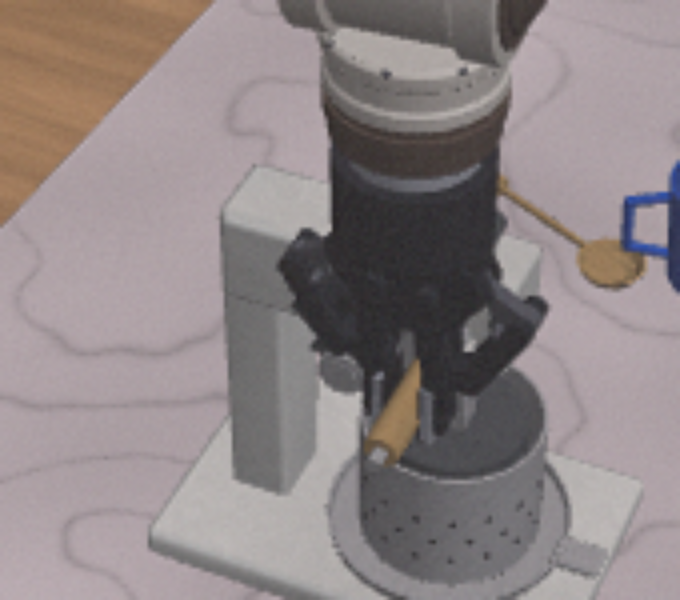

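Emit:
apply_moves(
  rows=[
    [-2.3,-0.1,-2.9,0,0,0,1],
    [-2.2,0,-3.1,0,0,0,1],
  ],
)

```text
time: 13.5
ee_pos: [0.5122, 0.0599, 0.2587]
tcp_rot: [-179.6, 0.1, 91.3]
wrist_force: [-4.6, -2.0, -7.9]
opening: 0.0175
```

Emit:
apply_moves(
  rows=[
    [-2.0,0,-3.2,0,0,0,1],
    [-1.9,-0.1,-3.3,0,0,0,1],
  ],
)

```text
time: 13.75
ee_pos: [0.5087, 0.0598, 0.2523]
tcp_rot: [-179.7, 0.1, 91.3]
wrist_force: [-4.2, -2.0, -8.5]
opening: 0.0174
```

Emit:
apply_moves(
  rows=[
    [-1.7,0,-3.3,0,0,0,1],
    [-1.5,0,-3.4,0,0,0,1],
  ],
)

```text
time: 14.0
ee_pos: [0.5059, 0.0598, 0.246]
tcp_rot: [-179.8, 0.1, 91.3]
wrist_force: [-2.8, -3.7, -9.3]
opening: 0.0178
```

Emit:
apply_moves(
  rows=[
    [-1.4,0,-3.5,0,0,0,1],
    [-1.3,0,-3.5,0,0,0,1],
  ],
)

```text
time: 14.25
ee_pos: [0.5038, 0.0597, 0.2396]
tcp_rot: [-179.9, 0.1, 91.3]
wrist_force: [-1.4, -5.0, -5.8]
opening: 0.0176
```

Emit:
apply_moves(
  rows=[
    [-1.0,0,-3.6,0,0,0,1],
  ],
)

```text
time: 14.38
ee_pos: [0.5031, 0.0597, 0.2366]
tcp_rot: [-179.9, 0.1, 91.3]
wrist_force: [-1.9, -6.0, -0.7]
opening: 0.0175
```

Emit:
apply_moves(
  rows=[
    [-0.9,0,-3.7,0,0,0,1],
  ],
)

```text
time: 14.5
ee_pos: [0.5024, 0.0598, 0.2336]
tcp_rot: [180.0, 0.1, 91.3]
wrist_force: [-2.3, -4.7, 2.0]
opening: 0.0177
```

Emit:
apply_moves(
  rows=[
    [0.3,0.3,1.5,0,0,0,1],
    [0,0.3,0,0,0,0,1],
    [0,0,0,0,0,0,1],
  ],
)

```text
time: 14.88
ee_pos: [0.5028, 0.0598, 0.2352]
tcp_rot: [180.0, 0.1, 91.3]
wrist_force: [-1.4, -8.0, -0.3]
opening: 0.0171
```

Run:
```python
from h import *
o=get_obs(); print({k:np.round(o[k],4) for k in ['time','ee_pos','wrist_force','torque','opening']})
im=camera("side"); cv2.imwrite("pics/s10.png",cv2.resize(im[140:290,230:400,::-1],None,fx=4,fy=4))
im=camera("scene"); cv2.imwrite("pics/c10.png",cv2.resize(im[165:285,235:385,::-1],None,fx=5,fy=5))
```

```text
{'time': np.float64(14.875), 'ee_pos': array([0.5028, 0.0598, 0.2352]), 'wrist_force': array([-1.389 , -8.0202, -0.3205]), 'torque': array([-1.6085,  0.5146,  0.0365]), 'opening': np.float64(0.0171)}
```

View pics/s10.png

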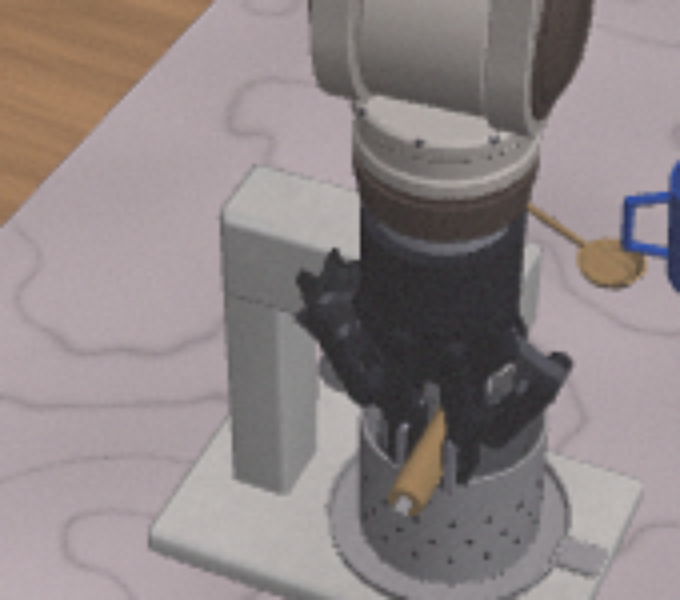

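Emit:
apply_moves(
  rows=[
    [0,-0.8,0,0,0,0,1],
    [0,-0.3,0,0,0,0,1],
    [0,0,0,0,0,0,1],
  ],
  grip_force=30,
)

```text
time: 15.35
ee_pos: [0.5027, 0.0597, 0.235]
tcp_rot: [180.0, 0.0, 91.3]
wrist_force: [-3.3, -2.4, 0.1]
opening: 0.0172
```

Emit:
apply_moves(
  rows=[
    [0,0,0,0,0,0,0.72],
    [0,0,0,0,0,0,0.6],
    [0,0,0,0,0,0,0.4],
    [0,0,0,0,0,0,0.2],
    [0,0,0,0,0,0,0.2],
  ],
)

```text
time: 15.98
ee_pos: [0.5029, 0.0598, 0.2348]
tcp_rot: [180.0, -0.0, 91.3]
wrist_force: [-0.4, 0.2, -0.1]
opening: 0.0681
```

Run:
```python
from h import *
o=get_obs(); print({k:np.round(o[k],4) for k in ['time','ee_pos','wrist_force','torque','opening']})
im=camera("wrist"); cv2.imwrite("pics/w11.png",im[:,:,::-1])
```

```text
{'time': np.float64(15.975), 'ee_pos': array([0.5029, 0.0598, 0.2348]), 'wrist_force': array([-0.3988,  0.2353, -0.0664]), 'torque': array([ 0.0155, -0.0087,  0.0162]), 'opening': np.float64(0.0681)}
```

View pics/w11.png

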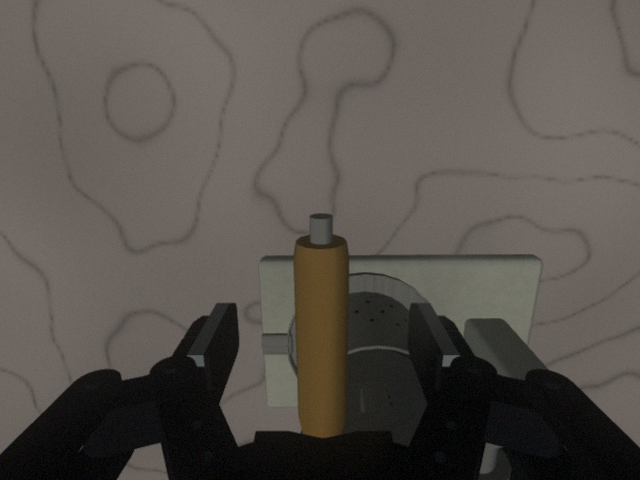

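Emit:
apply_moves(
  rows=[
    [0,0,20,0,0,0,0.2],
    [0,0,30,0,0,0,0.2],
    [0,10,40,0,0,0,0.2],
    [-20,40,30,0,0,0,0.2],
    [-20,45,20,0,0,0,0.2],
    [-20,50,0,0,0,0,0.2],
    [-20,50,0,0,0,0,0.2],
    [0,0,0,0,0,0,0.2],
  ],
)

```text
time: 17.02
ee_pos: [0.4216, 0.2575, 0.3746]
tcp_rot: [-180.0, -0.0, 91.6]
wrist_force: [0.0, 0.2, -0.6]
opening: 0.0682
```

Run:
```python
from h import *
o=get_obs(); print({k:np.round(o[k],4) for k in ['time','ee_pos','wrist_force','opening']})
im=camera("side"); cv2.imwrite("pics/s12.png",im[:,:,::-1]); cv2.imwrite("pics/s12c.png",cv2.resize(im[140:290,230:400,::-1],None,fx=4,fy=4))
im=camera("scene"); cv2.imwrite("pics/c12.png",im[:,:,::-1])
x=[.5787,-.0730,.0235]
print(((proj("side",p2w([[-5,41,257],[-5,41,281],[-68,57,316],[-24,57,316],hpt(2.9,89),hpt(2.9,171),hpt(2.7,171)],x))-[230,140])*4).round())
```

```text
{'time': np.float64(17.025), 'ee_pos': array([0.4216, 0.2575, 0.3746]), 'wrist_force': array([ 0.041 ,  0.2493, -0.5579]), 'opening': np.float64(0.0682)}
[[384. 266.]
 [385. 232.]
 [488. 232.]
 [408. 208.]
 [466. 391.]
 [403. 497.]
 [394. 475.]]
```

View pics/s12c.png

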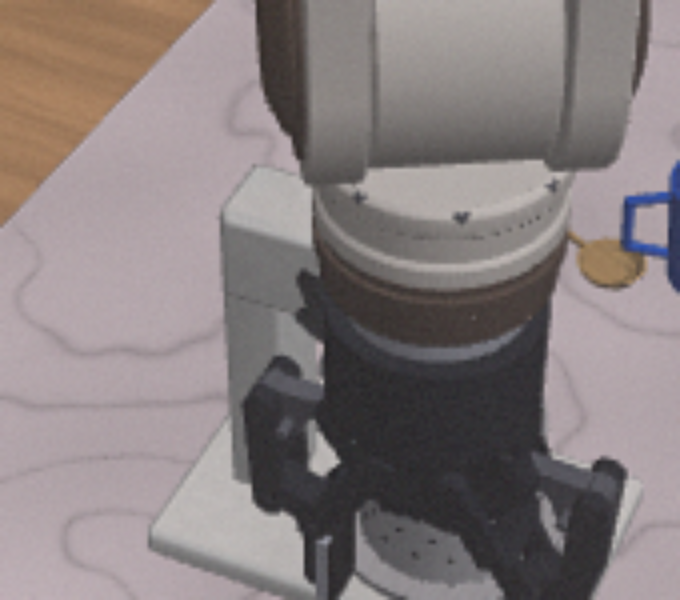

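View pics/c12.png

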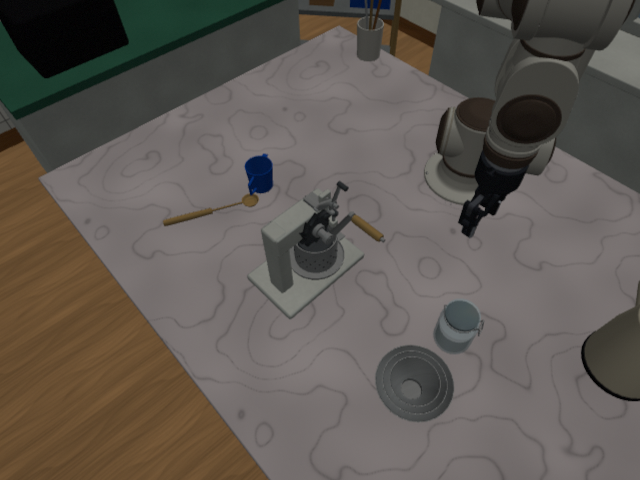

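Run:
```python
from h import *
im=cv2.imread("pics/c12.png"); cv2.imwrite("pics/c12c.png",cv2.resize(im[165:285,245:395],None,fx=5,fy=5,interpolation=cv2.INTER_CUBIC))
x=[.5787,-.0730,.0235]
print(((proj("scene",p2w([[-5,41,257],[-5,41,281],[-68,57,316],[-24,57,316],hpt(2.9,89),hpt(2.9,171),hpt(2.7,171)],x))-[245,165])*5).round())
```

```text
[[358. 252.]
 [357. 217.]
 [488. 106.]
 [414. 160.]
 [542. 261.]
 [677. 365.]
 [673. 352.]]
```

View pics/c12c.png

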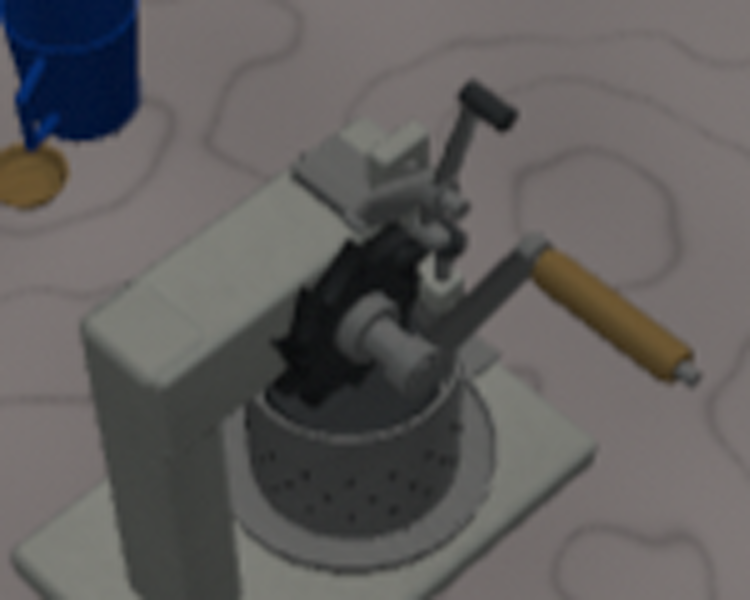

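The scene crop shows the lever knob at (488,106), matching the predicted "off" position. The pawl nose is at about (360,215), which is clear, and the handle end at about (677,365) puts the crank near 2.9 rad. The cup, jar, bowls and spoon look undisturbed, so I'm handing in.

Run:
```python
from workcell import *
print(job_done())
```

```text
the job is handed in; nothing more can be done
None
```

The cheese press is lowered: the head rests on the disc, the pawl is off and clear, and the job was handed in at about 17 s of the 72 s allowed. `job_done()` gives no verdict, so these are my own checks.

- **Lever:** I pushed the knob towards the press's -x with the closed fingers. The wrist read about 3 N during the push, and the lever snapped over by itself.
- **Pawl:** I gripped the crank handle and wound it up about 0.15 rad. The side picture showed the nose at the predicted "clear" position.
- **Lowering:** I eased the crank over the top, with the head pulling 8–10 N at the handle. The pull began to fade at a crank angle of about 2.8 rad.
- **Settling:** I overshot slightly into a push-back of about 1.5 N at the handle, roughly 5 N more on the head. I backed off 1.5 mm until the pull was about zero, then opened the fingers and moved away.

**Final state:**
- In the last scene picture the lever knob is at the predicted "off" position and the pawl is clear of the wheel. The crank is still where I released it, at about 2.9 rad.
- The cup, jar, bowls and spoon look unmoved, and the wrist force is about zero.

**Not checked:**
- The head's force on the disc is inferred only from the crank pull fading to zero. I did not measure it directly.
- In the last side picture the arm hid the press, so the final check rests on the scene camera alone.
- Sideways forces of up to 8 N along the handle built up near the end. I relieved most of that, to about 2 N, before letting go.

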